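# Feed a board carrier past the sprung gate of a test bay

## Task

Load the circuit board for testing: with one fingertip press down the long hold-open bar beside the chute so that the sprung gate stays lifted, and with the other fingertip push the board carrier along the chute, past the gate, until it is fully home against the black end block; then let the gate fall shut behind it and move clear. Only push the carrier, never grip, lift or tip it; the gate must not touch the carrier on the way, and the other things on the bench stay where they are.

Things in the scene. Friction and masses are not known exactly. Their poses are not given: they have to be found in the camera images.
- test_bay: Fixed grey raised chute, open on top and at its entry end. Origin on the bench under the gate, on the chute's centre line; own +x is the feed direction (to the end block), +y the side of the hold-open bar. Floor 45 mm above the bench, x -240 to +160 mm; 80 mm wide inside, between low side rails with tops 59 mm above the bench.
- stop_face (a point): Centre of the face of the black end block that stops the carrier, fixed at x = +132 mm, z = 65 mm of the bay; the block's top is 90 mm above the bench.
- gate (a joint): Hinge of the one-piece gate and hold-open bar, rad: 0 shut, grows as the bar is pressed down and the tab lifts, at most 1.0. A spring shuts it; about 7 N down on the bar 40 mm from the hinge line holds it at 0.75. At 0.5 or less the tab hardly clears the carrier, at 0.7 to 0.9 it clears well. The carrier cannot push the gate open.
- hinge_line (a point): Fixed point on the hinge line right at the gate: x = 0, y = +46, z = 72 mm of the bay. The line (an 8 mm rod) runs level along the chute, above the rail, from x = -262 to +42 mm, between hinge posts at x = -258 and +38 mm whose tops are 82 mm above the bench.
- gate_tab (a point): Centre of the lower edge of the steel gate tab, which moves with the gate: 6 mm thick along the chute, 12 mm wide; shut, it spans y = +18 to +30 mm of the bay, 53 mm above the bench, blocking the carrier's bar-side corner. Lifting, it never comes nearer the chute's centre line than y = +11 mm, so a finger can pass beside it there.
- bar_mid (a point): Point on the upper face of the hold-open bar, half-way along, 40 mm out from the hinge line. The bar is a flat aluminium strip beside the chute, x = -252 to +32 mm of the bay, 4 to 70 mm out from the hinge line. Shut, it slopes up away from the chute by 0.3 rad (its slope is 0.3 minus the joint value). Pressed anywhere along its length, even while sliding, it works the gate.
- carrier: Loose black tray, about 0.32 kg, with a tan circuit board, in the chute before the gate; 120 mm long (own x, feed direction), 76 mm wide, rim 16 mm high; origin at the centre of its underside. Taller parts (to 39 mm) stand only at own y below +6 mm and pass beside the tab. Fully home its origin is at x = +72 mm of the bay, its rear end 9 mm past the gate tab.
- push_plate (a point): Centre of the rear face of the upright push plate at the carrier's rear end; plate 42 mm wide (carrier y -36 to +6 mm), 36 mm high from the carrier's underside, 4 mm thick. The point is 60 mm behind the carrier's origin, 15 mm to its -y side, 20 mm above its underside.
- mouse: Bystander: blue and black computer mouse, about 100 x 58 mm, 35 mm high, on the bench; origin on its underside.
- transformer: Bystander: loose transformer, 56 x 66 mm, 66 mm high, on the bench; origin at the centre of its underside.
- heatsink: Bystander: finned aluminium heatsink, 60 x 50 mm, 32 mm high, on the bench; origin at the centre of its underside.
Things that resemble listed ones, but are neither listed nor needed, are in the scene too. Leave any pink or red look-alike of the carrier alone.

How it is judged (in metres and radians):
On the way, in this order (a step that is already met when the one before it is completed fails the run):
1. a fingertip holds the gate open while the carrier is still before it (value of joint gate above 0.4 rad and contact force between the fingers and gate above 0.5 N and x of carrier in the frame of test_bay below -0.061 m), for 0.1 s.
2. the carrier is pushed under the gate while a fingertip holds the gate open (value of joint gate above 0.4 rad and contact force between the fingers and gate above 0.5 N and x of carrier in the frame of test_bay between -0.01 and 0.06 m and contact force between the fingers and carrier above 0.2 N), for 0.05 s.
At the end, for the whole second after the job is handed in: The carrier lies flat in the chute, at rest, its front end within 5 mm of the end block, and the gate is shut behind it (joint below 0.06 rad) (x of carrier in the frame of test_bay between 0.067 and 0.075 m and value of joint gate below 0.06 rad and linear speed of carrier below 0.01 m/s and z of carrier in the frame of test_bay between 0.041 and 0.049 m and angle between carrier's own z axis and vertical below 0.06 rad and angle between the x axis of carrier and the x axis of test_bay, either way round below 0.08 rad); the robot touches nothing.
It fails at once if the gate touches the carrier (over 2 N) (contact force between gate and carrier above 2 N).
It fails at once if the carrier is lifted more than 8 mm off the chute floor (z of carrier in the frame of test_bay above 0.053 m).
It fails at once if the carrier is tipped by more than 0.15 rad (angle between carrier's own z axis and vertical above 0.15 rad).
It fails at once if the mouse, transformer or heatsink is moved more than 20 mm (distance of any of mouse, transformer, heatsink from where it was at the start of the episode above 0.02 m).
It also fails if it takes over 45 s, if anything falls off the work surface, if the arm or the gripper's body presses on something with over 40 N, if the wrist force passes 120 N, or if a joint passes its speed limit or range.

## Robot

A 6-joint arm with a two-finger parallel gripper is mounted at the origin on the work surface. World frame = base frame: x ahead of the robot, y to its left, z up, the work surface at z = 0. Lengths are in m, angles in degrees, forces in N, time in s.
With the tool pointing down it reaches from about 0.4 to 0.825 m from the base axis. Payload 7 kg.
Tool frame: the origin (TCP) lies midway between the tips of the shut fingers; the grasp point (between the pads) lies hold_point_z behind it (hold_point_z is the distance from the TCP to the grasp point, in m); z points along the fingers, y is the line along which they close (so a half turn about z gives the same grasp; the last joint's range is limited). The gripper opens to 88 mm and grips with 3 to 60 N. Pads are 19 mm wide; open, the fingers measure 130 mm over their backs; the gripper's body (78 mm by 193 mm) begins 47 mm behind the grasp point.
Start: joints at [92.825, 20.546, 0.682, 0, -70.136, -16.507], TCP at [0.16, 0.656, 0.227] pointing down, gripper open.
Joint ranges: [-176.03, 176.03], [-82.01, 121.73], [-58.28, 71.71], [-173.87, 95.51], [-174.79, -0.11], [-173.66, 173.66]. Speed limits (degrees/s): [136.94, 136.94, 172.46, 180, 180, 180].

## Interface

Orientations are given as [roll, pitch, yaw] about the fixed x, y, z axes, in that order (R = Rz(yaw) Ry(pitch) Rx(roll)).
In Python, from plant import * gives the robot as it stands.
- The arm moves only by the tool step_arm, never from a script. Its argument "steps" is a list that holds one entry, the list of rows, each a list of 6 numbers: the shift along the tool's x, y, z scaled (see below), then the turn, a rotation vector about the tool's x, y, z scaled (see below). In form: [[[tx, ty, tz, wx, wy, wz], ...]]. A call has 1 to 20 rows; each row is the pose to reach, as a shift and turn from the pose commanded when the call began, along the tool's axes at that moment; what a row does not reach only later rows make up. The controller multiplies each number of a shift by 100 mm and each number of a turn by 0.5 rad. A row lasts 1/10 s, in which the tool goes at most 50 mm and 8.59 degrees, less where a joint would pass 70% of its speed; a pose out of reach is approached as far as the arm can. A call with a number of a shift or a turn outside -1 to 1 is refused whole. A call with a gripper value outside its range is refused whole. "jaw" is the closure in counts, from 0 (fully open) to 255 (shut), set as the call begins (left out, the last holds). The fingers move at their own pace and stop on an object; the grip force is fixed at half the most. Time passes only in rows, so rows that repeat a pose let the fingers close. It gives the time, the measured TCP pose, the force, the opening and the grip force at its end, in the units of the state.
- get_obs(): the state, without advancing time (a new reading comes with each control period).
- snapshot(name): name is "scene" or "side" or "wrist"; returns (picture, depth): 420x560x3 uint8, red, green, blue; 420x560 float32, m along the optical axis (not along the pixel's ray), 0 where there is no reading.
- calibration(name): a dict with "mtx" (3x3 intrinsics, pixels), "rvec" (rotation vector, rad) and "tvec" (3), from world to camera coordinates, as OpenCV has them. Camera axes: x right, y down, z forward; pixel columns grow to the right and rows downward; lengths in m; the calibration is good to about 2 mm. The wrist camera is an equidistant fisheye: a pixel r from the principal point sees the ray r / f radians off the axis. A picture is of the moment at which its call begins: read the wrist's pose just before it. calibration takes no time and is no camera call; for the wrist camera it gives the pose at the moment of the call.
- close_job(): hands the job in; it is judged then, once.
The state is a dict: "clock": time; "joint_pos": joint angles; "qvel": joint speeds; "tau": joint torques, N m; "tool_pos": TCP position; "orientation": TCP orientation; "force": force on the tool from outside, world axes, zero at the start; "moment": the same for the moment, N m; "opening": finger opening in m; "gripper_force": force on a finger pad.
Only numpy, scipy, OpenCV 4.12 (cv2) and the standard library are available. Lean on these libraries where they do the work, as an engineer would, in place of code of your own. Each camera call takes 0.05 s, during which the arm holds its last target. There are 200 camera calls.

## Working session

There is one attempt and no reset: what is moved stays moved. The work goes in short steps, Python scripts to look and compute and a tool call to move; the robot and the scene stay as the last step left them, time stands still between calls to the robot, and variables do not carry over. Pictures are saved under pics/ and viewed, at most 10 in all, crops included, and the job is handed in when it is done.

Besides the shell and the picture viewer there is one more tool, called after ">>>" as a command line: name --argument value ..., lists and objects as JSON in quotes. step_arm: Moves the arm, as the interface text tells. Its arguments: {"type":"object","properties":{"steps":{"type":"array","items":{"type":"array","items":{"type":"array","items":{"type":"number","minimum":-1,"maximum":1}}}},"jaw":{"type":"number"}},"required":["steps"]}

```bash
mkdir -p pics; cat > h.py <<'E'
from plant import *
import numpy as np, cv2
def snap(n):
    p,d=snapshot(n); np.savez(f'{n}.npz',p=p,d=d); return p,d
def px(n,u,v,d=None,z=None):
    c=calibration(n);K=np.array(c["mtx"]);R=cv2.Rodrigues(np.array(c["rvec"],float))[0];t=np.array(c["tvec"],float).ravel()
    if d is None: d=np.load(f'{n}.npz')['d']
    r=np.array([(u-K[0,2])/K[0,0],(v-K[1,2])/K[1,1],1])
    o=-R.T@t; w=R.T@r
    s=d[int(v),int(u)] if z is None else (z-o[2])/w[2]
    return o+s*w
E
python3 - <<'E'
from h import *
o=get_obs();print(o)
for n in("scene","side"):
    p,d=snap(n);cv2.imwrite(f'pics/{n}0.png',cv2.resize(p[:,:,::-1],(784,588),interpolation=cv2.INTER_CUBIC))
E
```

```text
{'clock': 0.0, 'joint_pos': array([ 9.28222227e+01,  2.05904130e+01,  6.32110690e-01, -2.17605918e-02,
       -7.01355706e+01, -1.65069278e+01]), 'qvel': array([-0.05165532, -0.02644563, -0.0230118 , -0.02877249,  0.02371236,
        0.00491052]), 'tau': array([-4.65759440e-04, -5.82719707e+01,  2.93047982e+01,  6.99723870e+00,
        6.73446018e-03, -1.78112741e-04]), 'tool_pos': array([0.15959149, 0.65533893, 0.22561643]), 'orientation': array([ 1.79904183e+02, -7.06191805e-03, -1.36921101e+01]), 'force': array([-0.20523647,  0.32013681,  0.08096453]), 'moment': array([-0.03508091,  0.01718681,  0.04179904]), 'gripper_force': 0.0, 'opening': 0.08771717176027113}
```

View pics/scene0.png

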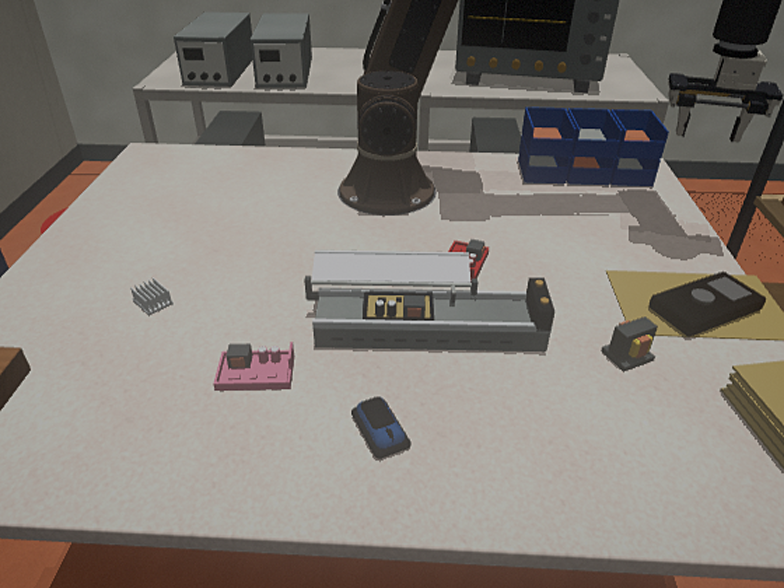

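View pics/side0.png

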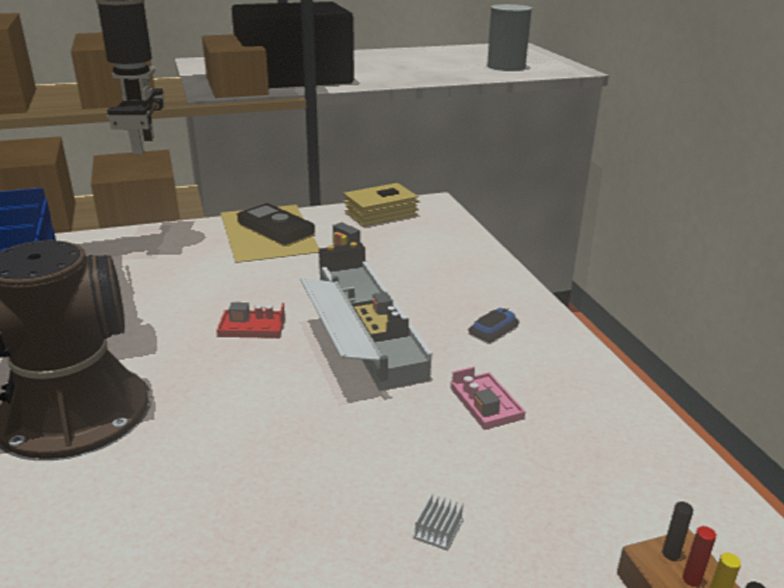

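The scene view faces the robot. The chute runs left to right: entry (313,330), end block (540,303), bar (390,270), gate tab (453,295). Candidates for the carrier are the black tray with the tan board in the chute (398,307), the pink one (255,367) and the red one (468,255). I choose the one in the chute and check it in a crop.

```bash
python3 - <<'E'
from h import *
z=np.load('scene.npz');p=z['p'][170:258,212:402]
cv2.imwrite('pics/crop1.png',cv2.resize(p[:,:,::-1],None,fx=4.2,fy=4.2,interpolation=cv2.INTER_CUBIC))
c=calibration('scene');print(c)
E
```

```text
{'mtx': array([[442.85943845,   0.        , 276.45211989],
       [  0.        , 442.85943845, 204.72558751],
       [  0.        ,   0.        ,   1.        ]]), 'rvec': array([ 1.61569764,  1.71183131, -0.86158454]), 'tvec': array([-6.89669609e-04, -2.40277996e-01,  1.54469017e+00])}
```

View pics/crop1.png

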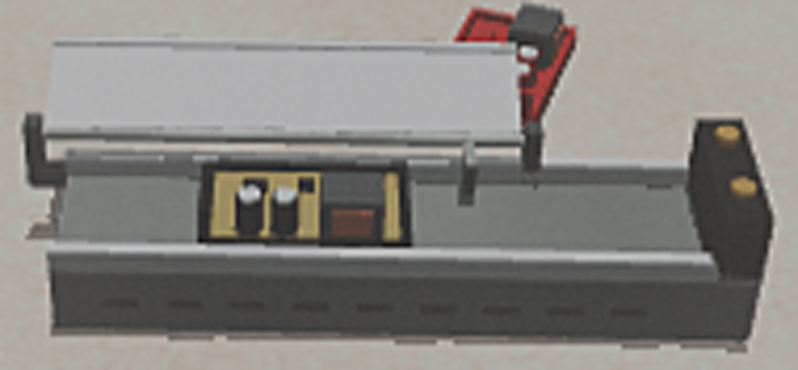

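The crop confirms it: carrier rim corners at about (203,165), (408,168), (410,245) and (200,242), tab foot at (466,204), post tops at (33,116) and (532,124).

```bash
python3 - <<'E'
from h import *
P={'postL':(33,118,.082,-258,46),'postR':(532,126,.082,38,46),'tab':(467,202,.053,0,24),'blockTL':(697,121,.090,132,45),
'entryfloorfar':(62,203,.045,-240,0),'railNear0':(49,252,.059,-240,-41),'railFar_end':(688,166,.059,132,41),
'cFL':(203,165,.061,0,0),'cFR':(408,168,.061,0,0),'cNR':(410,244,.061,0,0),'cNL':(199,241,.061,0,0),'barL':(55,43,.092,-252,113),'barR':(518,48,.092,32,113)}
A=[];B=[]
for k,(u,v,z,x,y) in P.items():
    U=u/4.2+212;V=v/4.2+170
    w=px('scene',U,V,z=z);print(k,w.round(4),px('scene',U,V).round(3))
    if k in('postL','postR','tab','railFar_end','barL','barR','railNear0'):A.append((x/1e3,y/1e3));B.append(w[:2])
A=np.array(A);B=np.array(B);ca=A.mean(0);cb=B.mean(0);a=A-ca;b=B-cb
th=np.arctan2((a[:,0]*b[:,1]-a[:,1]*b[:,0]).sum(),(a*b).sum());R=np.array([[np.cos(th),-np.sin(th)],[np.sin(th),np.cos(th)]])
o=cb-R@ca;print('yaw',np.degrees(th),'o',o);print(((B-o)@R-A).round(4))
for k in('cFL','cFR','cNR','cNL'):
    u,v,z,_,_=P[k];print(k,(px('scene',u/4.2+212,v/4.2+170,z=z)[:2]-o)@R)
for k,(u,v) in dict(mouse=(380,427),trafo=(632,340),heat=(152,295),red=(466,258),pink=(255,370)).items(): print(k,px('scene',u/1.4,v/1.4).round(3))
E
```

```text
postL [ 0.4978 -0.113   0.082 ] [ 0.5   -0.113  0.084]
postR [0.4876 0.1814 0.082 ] [0.486 0.182 0.081]
tab [0.5255 0.144  0.053 ] [0.517 0.145 0.046]
blockTL [0.4878 0.2767 0.09  ] [ 0.359  0.306 -0.001]
entryfloorfar [ 0.5309 -0.0932  0.045 ] [ 0.476 -0.104  0.002]
railNear0 [ 0.593  -0.0906  0.059 ] [ 0.591 -0.091  0.057]
railFar_end [0.4904 0.2754 0.059 ] [0.491 0.275 0.059]
cFL [ 0.5099 -0.0115  0.061 ] [ 0.54  -0.009  0.083]
cFR [0.5053 0.1094 0.061 ] [0.498 0.11  0.055]
cNR [0.5761 0.1102 0.061 ] [0.577 0.11  0.061]
cNL [ 0.5807 -0.0078  0.061 ] [ 0.578 -0.008  0.059]
barL [ 0.4317 -0.1092  0.092 ] [ 0.431 -0.109  0.092]
barR [0.4193 0.1759 0.092 ] [0.316 0.187 0.025]
yaw 92.10078034215165 o [0.53814717 0.14630831]
[[ 0.0003  0.0038]
 [-0.0011  0.0033]
 [-0.0018 -0.0113]
 [ 0.0013 -0.0051]
 [-0.0012  0.002 ]
 [ 0.0006  0.0027]
 [ 0.0019  0.0046]]
cFL [-0.15668664  0.03404504]
cFR [-0.03568143  0.03416418]
cNR [-0.03746239 -0.03657645]
cNL [-0.15553489 -0.0368545 ]
mouse [0.789 0.034 0.032]
trafo [0.602 0.433 0.055]
heat [ 0.501 -0.405  0.031]
red [0.431 0.169 0.091]
pink [ 0.664 -0.178  0.012]
```

>>> step_arm --steps '[[[0.25,0.25,0,0,0,0.25],[0.5,0.5,0,0,0,0.5],[0.75,0.75,0,0,0,0.75],[1,1,0,0,0,1],[1,1,0,0,0,1]]]' --jaw 0

```text
clock: 0.6
tool_pos: [0.2346, 0.5316, 0.2268]
orientation: [180.0, -0.0, -42.7]
force: [-0.4, 0.4, 0.2]
opening: 0.0873
gripper_force: 0.0
```

>>> step_arm --steps '[[[0.25,0.05,0,0,0,0.25],[0.5,0.1,0,0,0,0.5],[0.75,0.15,0,0,0,0.75],[1,0.2,0,0,0,1],[1,0.2,0,0,0,1]]]'

```text
clock: 1.1
tool_pos: [0.2945, 0.451, 0.2265]
orientation: [180.0, -0.0, -71.2]
force: [-0.7, 0.4, -0.2]
opening: 0.0872
gripper_force: 0.0
```

>>> step_arm --steps '[[[0.33,-0.2,0,0,0,0.2],[0.67,-0.4,0,0,0,0.4],[1,-0.6,0,0,0,0.59],[1,-0.6,0,0,0,0.59]]]'

```text
clock: 1.5
tool_pos: [0.3849, 0.3761, 0.2263]
orientation: [180.0, -0.1, -88.1]
force: [0.0, 0.3, 0.2]
opening: 0.0876
gripper_force: 0.0
```

```bash
python3 - <<'E'
from h import *
for u,v in((455,258),(478,275),(489,245),(470,245)): print(px('scene',u/1.4,v/1.4,z=.01).round(3),px('scene',u/1.4,v/1.4).round(3))
o=get_obs();print(o['tool_pos'],o['orientation'],o['joint_pos'],calibration('wrist'))
E
```

```text
[0.31  0.159 0.01 ] [0.432 0.149 0.09 ]
[0.369 0.202 0.01 ] [0.356 0.204 0.001]
[0.256 0.233 0.01 ] [0.24  0.235 0.   ]
[0.258 0.192 0.01 ] [0.306 0.187 0.04 ]
[0.38492888 0.37608566 0.22626012] [ 1.79990889e+02 -5.39424217e-02 -8.81081899e+01] [ 6.52257696e+01  7.69462957e+00 -1.65996480e+01  1.76206802e-02
 -6.57580173e+01 -6.33412061e+01] {'mtx': array([[325.1922621 ,   0.        , 286.87688852],
       [  0.        , 325.1922621 , 212.40215969],
       [  0.        ,   0.        ,   1.        ]]), 'rvec': array([-0.05115536,  3.11380022,  0.38472589]), 'tvec': array([ 0.39754195, -0.38373799,  0.29883923])}
```

>>> step_arm --steps '[[[0.33,-0.1,0,0,0,0],[0.67,-0.2,0,0,0,0],[1,-0.3,0,0,0,0]]]'

```text
clock: 1.8
tool_pos: [0.4166, 0.2788, 0.2263]
orientation: [180.0, -0.0, -87.7]
force: [-0.1, 0.4, -0.4]
opening: 0.0877
gripper_force: 0.0
```

>>> step_arm --steps '[[[0.33,-0.1,0,0,0,0],[0.67,-0.2,0,0,0,0],[1,-0.3,0,0,0,0]]]'

```text
clock: 2.1
tool_pos: [0.4505, 0.1799, 0.2265]
orientation: [-180.0, 0.0, -87.7]
force: [0.5, -0.5, 0.2]
opening: 0.0878
gripper_force: 0.0
```

>>> step_arm --steps '[[[0.33,-0.1,0,0,0,0],[0.67,-0.2,0,0,0,0],[1,-0.3,0,0,0,0]]]'

```text
clock: 2.4
tool_pos: [0.4844, 0.081, 0.2266]
orientation: [-180.0, 0.0, -87.7]
force: [0.6, 0.1, 1.1]
opening: 0.0877
gripper_force: 0.0
```

>>> step_arm --steps '[[[0.33,-0.1,0,0,0,0],[0.67,-0.2,0,0,0,0],[1,-0.26,0,0,0,0],[1,-0.26,0,0,0,0],[1,-0.26,0,0,0,0]]]'

```text
clock: 2.9
tool_pos: [0.5139, -0.0175, 0.2262]
orientation: [180.0, 0.0, -87.9]
force: [-0.3, -0.2, 0.7]
opening: 0.0876
gripper_force: 0.0
```

```bash
python3 - <<'E'
from h import *
o=get_obs();print(o['tool_pos'],o['orientation'],o['force'],o['joint_pos'].round(1))
import pickle
pickle.dump(calibration('wrist'),open('w1.pkl','wb'))
p,d=snap('wrist');cv2.imwrite('pics/w1.png',cv2.resize(p[:,:,::-1],(784,588),interpolation=cv2.INTER_CUBIC))
E
```

```text
[ 0.51389515 -0.01745009  0.22620581] [ 1.79968786e+02  1.41231344e-03 -8.78722407e+01] [-0.32196352 -0.21492891  0.68738862] [ 19.9   5.3 -19.3  -0.  -65.4 -17.8]
```

View pics/w1.png

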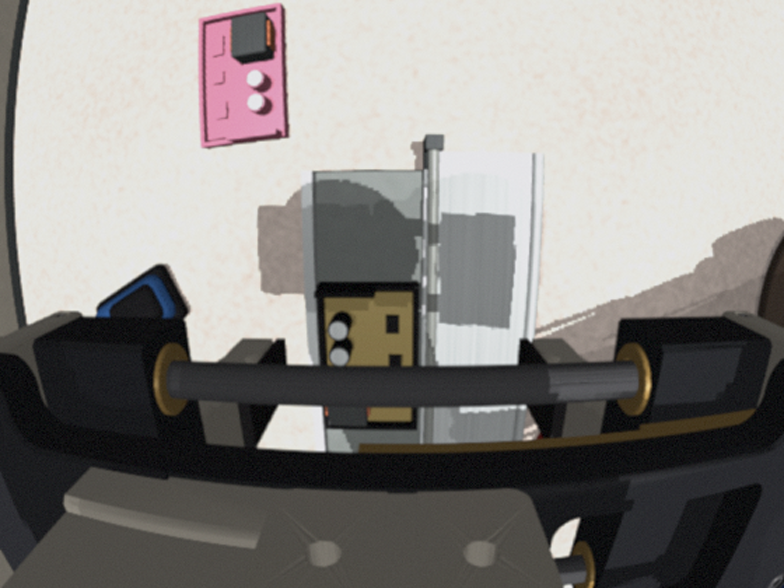

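The wrist picture looks back along the chute: carrier rear edge about (318–419, 285), push plate on the left part of that edge, entry post top (433,142), rail entry ends (312,171)/(424,171), bar to its right (440–540).

```bash
python3 - <<'E'
from h import *
import pickle
c=pickle.load(open('w1.pkl','rb'));R=cv2.Rodrigues(c['rvec'])[0];t=np.array(c['tvec']).ravel();K=c['mtx'];d=np.load('wrist.npz')['d']
o=np.array([.5372,.147]);th=np.radians(92.1);B=np.array([[np.cos(th),-np.sin(th)],[np.sin(th),np.cos(th)]])
def W(u,v,z):
    q=cv2.fisheye.undistortPoints(np.array([[[u/1.4,v/1.4]]],float),K,np.zeros(4))[0,0]
    w=R.T@np.array([q[0],q[1],1]);C=-R.T@t
    dd=d[int(v/1.4),int(u/1.4)]
    P=C+(z-C[2])/w[2]*w;Q=C+dd*w
    return P.round(4),((P[:2]-o)@B*1e3).round(1),Q.round(3)
for k,a in dict(postTop=(433,142,.082),entryL=(312,171,.059),entryR=(424,172,.045),floorL=(315,173,.045),rearR=(418,284,.061),rearL=(319,286,.081),plateTopL=(320,292,.081),plateTopR=(374,293,.081),rod1=(434,200,.076),rod2=(432,330,.076),barTL=(440,153,.073),barTR=(542,154,.092),railL2=(306,285,.059),railIn=(319,250,.045),railInR=(421,250,.059),frontR=(417,428,.061)).items(): print(k,*W(*a))
E
```

```text
postTop [ 0.4972 -0.1108  0.082 ] [-256.2   49.4] [ 0.497 -0.111  0.082]
entryL [ 0.5809 -0.0901  0.059 ] [-238.6  -34.9] [ 0.581 -0.09   0.058]
entryR [ 0.5006 -0.0917  0.045 ] [-237.2   45.3] [ 0.501 -0.092  0.047]
floorL [ 0.5813 -0.089   0.045 ] [-237.5  -35.4] [ 0.582 -0.089  0.044]
rearR [ 0.5022 -0.0106  0.061 ] [-156.3   40.8] [ 0.502 -0.008  0.051]
rearL [ 0.5709 -0.0112  0.081 ] [-159.3  -27.9] [ 0.575 -0.007  0.061]
plateTopL [ 0.5703 -0.007   0.081 ] [-155.1  -27.4] [ 0.517 -0.081  0.383]
plateTopR [ 0.5328 -0.0076  0.081 ] [-154.4   10. ] [ 0.533 -0.005  0.071]
rod1 [ 0.4946 -0.0721  0.076 ] [-217.4   50.6] [ 0.494 -0.072  0.074]
rod2 [0.4913 0.0191 0.076 ] [-126.1   50.5] [0.491 0.02  0.075]
barTL [ 0.4916 -0.1044  0.073 ] [-249.5   54.7] [ 0.492 -0.104  0.073]
barTR [ 0.4262 -0.1075  0.092 ] [-250.3  120.3] [ 0.427 -0.107  0.094]
railL2 [ 0.5847 -0.0065  0.059 ] [-155.2  -41.9] [ 0.585 -0.006  0.057]
railIn [ 0.5774 -0.0309  0.045 ] [-179.2  -33.7] [ 0.578 -0.031  0.044]
railInR [ 0.501  -0.0353  0.059 ] [-180.9   42.8] [ 0.5   -0.033  0.045]
frontR [0.4972 0.1085 0.061 ] [-37.   41.4] [0.497 0.109 0.06 ]
```

Both cameras agree after shifting the bay origin to (0.5335, 0.1485), yaw 92.1°. The carrier's rear is at x ≈ -157 mm. Next I move over the start point and down.

>>> step_arm --steps '[[[0.06,0.08,0.2,0,0,0],[0.12,0.17,0.5,0,0,0],[0.12,0.17,0.8,0,0,0],[0.12,0.17,1,0,0,0],[0.12,0.17,1,0,0,0],[0.12,0.17,1,0,0,0]]]'

```text
clock: 3.55
tool_pos: [0.4975, -0.0292, 0.1271]
orientation: [180.0, -0.0, -87.8]
force: [0.5, 0.1, -0.8]
opening: 0.0875
gripper_force: 0.0
```

```bash
python3 - <<'E'
from h import *
o=get_obs();print(o['tool_pos'],o['orientation'],o['force'])
import pickle
pickle.dump(calibration('wrist'),open('w2.pkl','wb'))
p,d=snap('wrist');cv2.imwrite('pics/w2.png',cv2.resize(p[:,:,::-1],(784,588),interpolation=cv2.INTER_CUBIC))
E
```

```text
[ 0.49749099 -0.02918475  0.12707518] [ 1.79997248e+02 -2.05097414e-02 -8.77529911e+01] [ 0.4943323   0.14174834 -0.77054319]
```

View pics/w2.png

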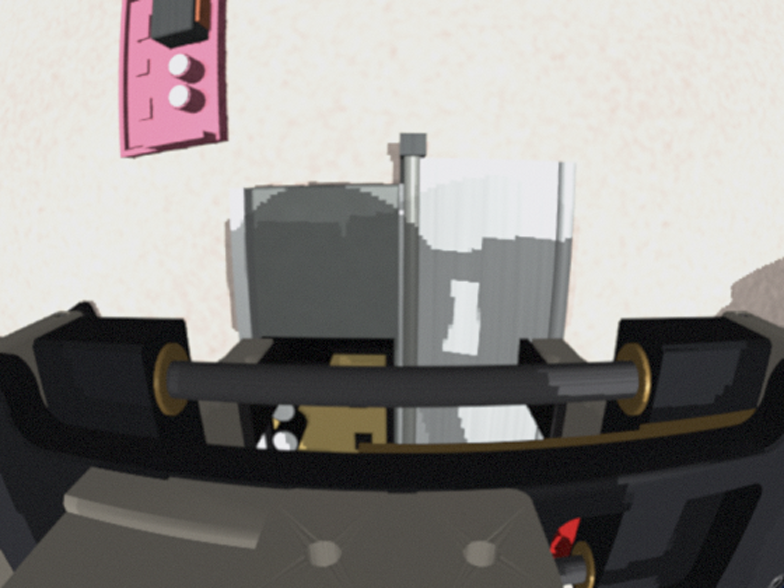

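Both fingertips straddle as planned: left finger (200–285, 340) over the chute behind the carrier, right finger (520–600, 340) over the bar. Next, press.

>>> step_arm --steps '[[[0,0,0.15,0,0,0],[0,0,0.3,0,0,0],[0,0,0.4,0,0,0],[0,0,0.48,0,0,0],[0,0,0.56,0,0,0],[0,0,0.62,0,0,0],[0,0,0.68,0,0,0],[0,0,0.73,0,0,0],[0,0,0.73,0,0,0],[0,0,0.73,0,0,0]]]'

```text
clock: 4.6
tool_pos: [0.4992, -0.0298, 0.0546]
orientation: [-179.8, 0.0, -87.8]
force: [0.2, -0.4, 8.3]
opening: 0.0876
gripper_force: 3.3
```

```bash
python3 - <<'E'
from h import *
o=get_obs();print(o['tool_pos'],o['orientation'],o['force'])
p,d=snap('side');q,d2=snap('scene')
a=cv2.resize(p[160:300,180:330,::-1],(400,373),interpolation=cv2.INTER_CUBIC);b=cv2.resize(q[120:260,200:410,::-1],(400,267),interpolation=cv2.INTER_CUBIC)
b=cv2.copyMakeBorder(b,0,106,0,0,cv2.BORDER_CONSTANT);cv2.imwrite('pics/p1.png',np.hstack([a,b]))
E
```

```text
[ 0.49924822 -0.02979389  0.05457232] [-1.79794910e+02  9.23015617e-03 -8.78234388e+01] [ 0.15744985 -0.39420798  8.32508805]
```

View pics/p1.png

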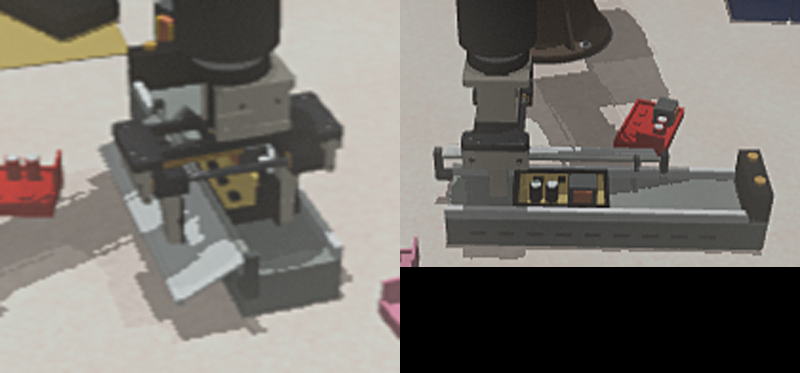

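The bar is pressed and slopes down outwards; the tab is lifted (scene crop, about (640,163)). The finger in the chute stands behind the carrier. I check the slope with depth.

```bash
python3 - <<'E'
from h import *
o=np.array([.5335,.1485]);th=np.radians(92.1);B=np.array([[np.cos(th),-np.sin(th)],[np.sin(th),np.cos(th)]])
L=[]
for u in range(150,245,8):
  for v in range(225,300,8):
    w=px('side',u/2.667+180,v/2.667+160); b=(w[:2]-o)@B*1e3
    if 54<b[1]<118 and -250<b[0]<-192 and w[2]>.03: L.append((*b,w[2]*1e3))
L=np.array(L);print(len(L))
f=np.polyfit(L[:,1],L[:,2],1)
r=L[:,2]-np.polyval(f,L[:,1]);k=abs(r)<4;f=np.polyfit(L[k,1],L[k,2],1);print(k.sum(),f,'gate',.3-np.arctan(f[0]),'z@46',np.polyval(f,46),'z@86',np.polyval(f,86))
E
```

```text
47
47 [-0.48578351 95.76842497] gate 0.7522098698793478 z@46 73.42238358348301 z@86 53.99104324703991
```

Gate at 0.75. Now push.

>>> step_arm --steps '[[[-0.03,0,0,0,0,0],[-0.06,0,0,0,0,0],[-0.09,0,0,0,0,0],[-0.12,0,0,0,0,0],[-0.16,0,0,0,0,0],[-0.21,0,0,0,0,0],[-0.26,0,0,0,0,0],[-0.31,0,0,0,0,0],[-0.36,0,0,0,0,0],[-0.41,0,0,0,0,0],[-0.45,0,0,0,0,0],[-0.48,0,0,0,0,0],[-0.5,0,0,0,0,0],[-0.5,0,0,0,0,0]]]'

```text
clock: 6.1
tool_pos: [0.4949, 0.0187, 0.0539]
orientation: [179.9, -0.1, -87.8]
force: [-0.8, -6.6, 7.7]
opening: 0.0876
gripper_force: 4.2
```

```bash
python3 - <<'E'
from h import *
o=get_obs();print(o['tool_pos'],o['orientation'],o['force'])
p,d=snap('side');q,d2=snap('scene')
a=cv2.resize(p[150:290,180:330,::-1],(400,373),interpolation=cv2.INTER_CUBIC);b=cv2.resize(q[160:260,210:400,::-1],None,fx=2.1,fy=2.1,interpolation=cv2.INTER_CUBIC)
b=cv2.copyMakeBorder(b,0,373-b.shape[0],0,0,cv2.BORDER_CONSTANT);cv2.imwrite('pics/p2.png',np.hstack([a,b]))
E
```

```text
[0.49494913 0.01867158 0.05394889] [ 1.79946842e+02 -1.03713989e-01 -8.78442234e+01] [-0.76184127 -6.64672192  7.719881  ]
```

View pics/p2.png

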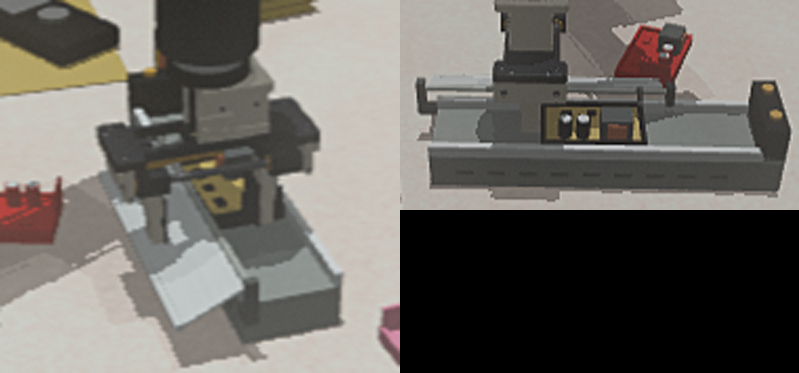

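The carrier follows the finger, its front now about under the raised tab (scene crop (643,142)). I check the numbers briefly.

```bash
python3 - <<'E'
from h import *
o=np.array([.5335,.1485]);th=np.radians(92.1);B=np.array([[np.cos(th),-np.sin(th)],[np.sin(th),np.cos(th)]])
for u,v,z in((645,142,.061),(647,106,.061),(541,140,.061),(543,104,.061),(641,96,.075)):
  print(((px('scene',(u-400)/2.1+210,v/2.1+160,z=z)[:2]-o)@B*1e3).round(1))
print((get_obs()['tool_pos'][:2]-o)@B*1e3)
E
```

```text
[  0.4 -38.4]
[ 7.6 28.8]
[-116.2  -37.7]
[-115.    29.6]
[-0.4 29.5]
[-128.31102838   43.24719064]
```

>>> step_arm --steps '[[[-0.03,0,0,0,0,0],[-0.07,0,0,0,0,0],[-0.12,0,0,0,0,0],[-0.18,0,0,0,0,0],[-0.24,0,0,0,0,0],[-0.3,0,0,0,0,0],[-0.36,0,0,0,0,0],[-0.42,0,0,0,0,0],[-0.48,0,0,0,0,0],[-0.54,0,0,0,0,0],[-0.6,0,0,0,0,0],[-0.66,0,0,0,0,0],[-0.72,0,0,0,0,0],[-0.78,0,0,0,0,0],[-0.84,0,0,0,0,0],[-0.9,0,0,0,0,0],[-0.95,0,0,0,0,0],[-0.98,0,0,0,0,0],[-1,0,0,0,0,0],[-1,0,0,0,0,0]]]'

```text
clock: 8.2
tool_pos: [0.4911, 0.1184, 0.0538]
orientation: [179.9, -0.1, -87.9]
force: [-2.7, -6.6, 9.2]
opening: 0.0875
gripper_force: 4.3
```

>>> step_arm --steps '[[[-0.03,0,0,0,0,0],[-0.07,0,0,0,0,0],[-0.11,0,0,0,0,0],[-0.15,0,0,0,0,0],[-0.19,0,0,0,0,0],[-0.22,0,0,0,0,0],[-0.25,0,0,0,0,0],[-0.25,0,0,0,0,0]]]'

```text
clock: 9.0
tool_pos: [0.4901, 0.1433, 0.0538]
orientation: [179.9, -0.1, -87.9]
force: [-1.9, -6.8, 7.6]
opening: 0.0874
gripper_force: 4.3
```

>>> step_arm --steps '[[[-0.01,0,0,0,0,0],[-0.02,0,0,0,0,0],[-0.03,0,0,0,0,0],[-0.03,0,0,0,0,0]]]'

```text
clock: 9.4
tool_pos: [0.4898, 0.1452, 0.0538]
orientation: [179.9, -0.2, -87.9]
force: [-0.8, -11.6, 10.3]
opening: 0.0876
gripper_force: 7.0
```

>>> step_arm --steps '[[[-0.01,0,0,0,0,0],[-0.02,0,0,0,0,0],[-0.02,0,0,0,0,0],[-0.02,0,0,0,0,0]]]'

```text
clock: 9.8
tool_pos: [0.4893, 0.1454, 0.0538]
orientation: [179.8, -0.3, -88.0]
force: [1.1, -20.5, 13.6]
opening: 0.0878
gripper_force: 11.5
```

```bash
python3 - <<'E'
from h import *
o=get_obs();print(o['tool_pos'],o['orientation'],o['force'])
p,d=snap('side');q,d2=snap('scene')
a=cv2.resize(p[150:270,200:330,::-1],(400,369),interpolation=cv2.INTER_CUBIC);b=cv2.resize(q[165:265,300:400,::-1],(369,369),interpolation=cv2.INTER_CUBIC)
cv2.imwrite('pics/p3.png',np.hstack([a,b]))
E
```

```text
[0.48934598 0.14543664 0.05384709] [179.80844081  -0.32131423 -87.98060138] [  1.14676411 -20.5260911   13.60158916]
```

View pics/p3.png

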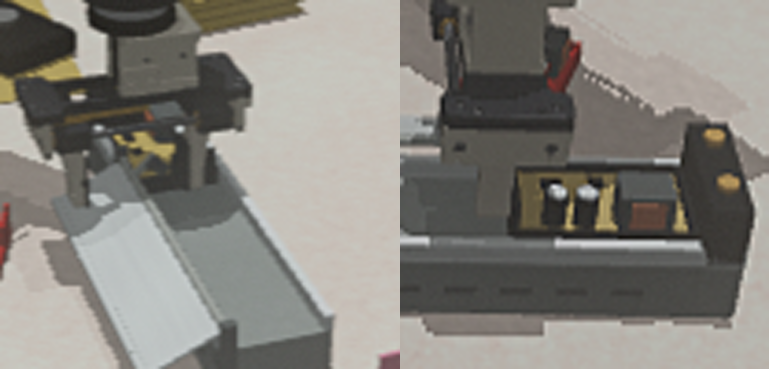

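The carrier is against the end block (scene crop, front edge at about (700,235)) and the motion has stalled at 20 N. I back off from the plate, then rise so the gate shuts.

>>> step_arm --steps '[[[0.03,0,0,0,0,0],[0.06,0,0,0,0,0],[0.1,0,0,0,0,0],[0.14,0,0,0,0,0],[0.14,0,0,0,0,0],[0.14,0,-0.06,0,0,0],[0.14,0,-0.12,0,0,0],[0.14,0,-0.18,0,0,0],[0.14,0,-0.24,0,0,0],[0.14,0,-0.3,0,0,0],[0.14,0,-0.36,0,0,0],[0.14,0,-0.45,0,0,0],[0.14,0,-0.6,0,0,0],[0.14,0,-0.8,0,0,0],[0.14,0,-1,0,0,0],[0.14,0,-1,0,0,0]]]'

```text
clock: 11.5
tool_pos: [0.4925, 0.1366, 0.1566]
orientation: [-179.8, 0.1, -87.9]
force: [-0.7, -0.0, 0.0]
opening: 0.0876
gripper_force: 0.0
```

>>> step_arm --steps '[[[0.2,0,-0.3,0,0,0],[0.5,0,-0.6,0,0,0],[0.8,0,-0.9,0,0,0],[1,0,-1,0,0,0],[1,0,-1,0,0,0],[1,0,-1,0,0,0]]]'

```text
clock: 12.1
tool_pos: [0.4944, 0.0356, 0.2533]
orientation: [180.0, 0.0, -88.0]
force: [0.4, -0.6, 0.2]
opening: 0.0874
gripper_force: 0.0
```

```bash
python3 - <<'E'
from h import *
o=get_obs();print(o['tool_pos'],o['force'])
p,d=snap('side');q,d2=snap('scene')
a=cv2.resize(p[150:270,200:330,::-1],(400,369),interpolation=cv2.INTER_CUBIC);b=cv2.resize(q[165:265,300:400,::-1],(369,369),interpolation=cv2.INTER_CUBIC)
cv2.imwrite('pics/p4.png',np.hstack([a,b]))
E
```

```text
[0.49441913 0.03555965 0.25329523] [ 0.43284274 -0.56677194  0.16153746]
```

View pics/p4.png

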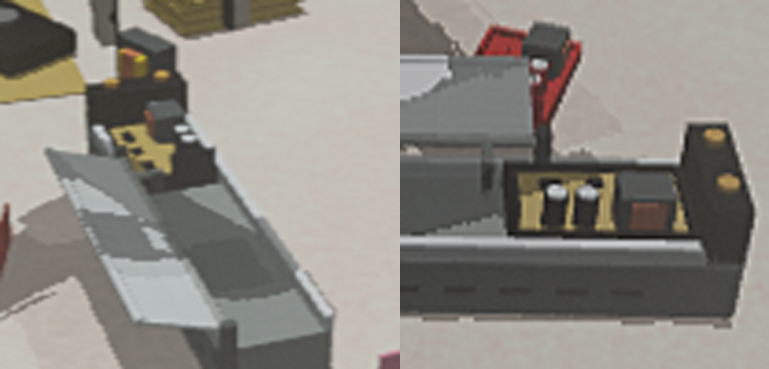

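The gate is shut: the tab is down at about (488,175) in the scene crop, behind the carrier's rear edge (507,200). The carrier front is against the block (700,235) and the arm is clear.

```bash
python3 -c "
from plant import *
print(close_job())"
```

```text
the job is handed in; nothing more can be done
None
```

I handed the job in: the carrier is pushed home against the end block, the gate has fallen shut behind it and the arm is clear (12 s on the clock at the last move); the hand-in call returned no verdict.

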